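# Set the mixer's T-knobs by quarter turns and try its pad

### The arm

A 6-joint arm with a two-finger parallel gripper is mounted at the origin on a cart in front of the work surface, level with it; the furniture and walls round the work are solid. World frame = base frame: x ahead of the robot, y to its left, z up, the work surface at z = 0. Lengths are in m, angles in rad, forces in N, time in s.
With the tool pointing down it reaches from about 0.35 to 0.975 m from the base axis. Payload 4.9 kg.
Tool frame: the origin (TCP) lies at the very end of the fingers, on their centre line; the grasp point (between the pads) lies 19 mm behind it; z points along the fingers, x is the direction in which the jaws open and shut, and the axes are right-handed (so a half turn about z gives the same grasp; the last joint's range is limited). The gripper opens to 85 mm and grips with 20 to 120 N. Pads are 22 mm wide; open, the fingers measure 114 mm over their backs; the gripper's body (76 mm by 85 mm) begins 54 mm behind the grasp point. The pads swing forward as they close: fully open they stand 13 mm farther back than shut.
Start: joints at [-1.461, 0.053, 1.613, -0, 1.476, -0.119], TCP at [0.142, -0.609, 0.231] pointing down, gripper open.
Joint ranges: [-3.01, 3.01], [-1.01, 2.22], [0.06, 2.58], [-1.02, 4.17], [0.09, 2.62], [-3.14, 3.14]. Speed limits (rad/s): [2.57, 2.57, 3.14, 3.14, 3.14, 3.14].

### API

Orientations are given as a rotation vector (axis times angle).
In Python, from station import monitor, imaging, ticket gives the robot as it stands.
- The arm moves only by the tool step_arm, never from a script. Its argument "targets" is one flat list of numbers, 4 for each row, row after row: the shift along the tool's x, y, z in m, then the turn about the tool's z in rad. In form: [tx, ty, tz, roll, tx, ty, tz, roll, ...]. A call has 1 to 12 rows; each row is the pose to reach, as a shift and turn from the pose measured when the call began, along the tool's axes at that moment; what a row does not reach only later rows make up. A row lasts 1/12 s, in which the tool goes at most 41.7 mm and 7.16 degrees, less where a joint would pass 70% of its speed; a pose out of reach is approached as far as the arm can. A call with a gripper value outside its range is refused whole. "grip" is the finger opening in m, from 0 to 0.0854, set as the call begins (left out, the last holds). The fingers move at their own pace and stop on an object; "force" is the grip in N (left out, the last holds). Time passes only in rows, so rows that repeat a pose let the fingers close. It gives the time, the measured TCP pose, the force and the opening at its end, in the units of the state.
- monitor.get_obs(): the state, without advancing time (a new reading comes with each control period).
- imaging.get_image(name): name is "scene" or "top" or "wrist"; returns a dict with "color" (384x512x3 uint8, red, green, blue), "depth" (384x512 float32, m along the optical axis (not along the pixel's ray), 0 where there is no reading), "fov_y" (degrees; the focal length in pixels is half the picture's height over the tangent of half this angle, whatever the lens; pixels are square), "cx", "cy" (the principal point, pixels), "R" (3x3) and "t" (3): a world point X has camera coordinates R X + t. Camera axes: x right, y down, z forward; pixel columns grow to the right and rows downward; lengths in m; the calibration is good to about 2 mm. A picture is of the moment at which its call begins.
- ticket.finish_job(): hands the job in, once; it reports no verdict.
Trained networks look in a picture, given as the dict that the camera call returned (one of the last four; its "shot" number tells which), for a name from the list of things; names that differ only in an ending like _2 or _b are one class to them, and where a whole thing is asked for, a point or a joint stands for the part that bears it (a point fixed in the world has none). Each returns a list of dicts, best first, with "score" (0 to 1); they miss things now and then, are a little off and sometimes report something else, mostly with a low value. They report only what shows in the picture. A call takes as long as a camera call.
- imaging.search_frame(name, picture): "uv" ([column, row] in pixels, amid what is visible of it).
- imaging.mark_of(name, picture): "uv" ([column, row] in pixels: a listed point, or the origin of a listed thing).
The state is a dict: "t": time; "q": joint angles; "dq": joint speeds; "effort": joint torques, N m; "tool_pos": TCP position; "tool_rot": TCP orientation; "contact_force": force on the tool from outside, world axes, zero at the start; "wrist_torque": the same for the moment, N m; "opening": finger opening in m.
Only numpy, scipy, OpenCV 4.12 (cv2) and the standard library are available. Lean on these libraries where they do the work, as an engineer would, in place of code of your own. Each camera call takes 0.05 s, during which the arm holds its last target.

### The job

Set up the round bottle mixer and try it out. Going round its rim in this order, turn the red T-knob clockwise (seen from above) by one quarter turn, then the yellow one by two quarter turns, then the blue one by one quarter turn. Then take the amber bottle from the blue mat, press it upright onto the sprung pad in the middle of the mixer until the pad is fully down, hold it there for about a second, and stand it back upright in the ring marked on the mat, without pushing or tipping the yellow-capped cup, the small vial or the saline bottle near the mixer.

Things in the scene. Friction and masses are not known exactly. Their poses are not given: they have to be found in the camera images.
- mixer: fixed round white bottle mixer, 264 mm across; its flat deck is 70 mm above the worktop. Origin at the centre of its underside, z up. Its yaw is arbitrary. The three T-knobs stand on the deck 88 mm from its centre, 120 degrees apart; clockwise from above they come red, yellow, blue. The sprung pad is in the middle. On the deck round each knob are four black dots a quarter turn apart; the large dot is where the white end of the bar starts.
- red_knob_grip (a point): red T-knob: a bar 66 mm long, 13 mm thick, 22 mm high on a short stem, turning on an upright axis. The point is on that axis at the middle of the bar (97 mm above the worktop; the bar is from 86 to 108 mm high, its colour disc under it at 73 mm). Its x axis points along the bar to its white end and turns with it. It stays where it is left (friction about 0.08 N m).
- yellow_knob_grip (a point): yellow T-knob, same make as the red one; x axis along the bar to its white end
- blue_knob_grip (a point): blue T-knob, same make as the red one; x axis along the bar to its white end
- red_knob (a joint): angle of the red knob in rad, 0 at the start, growing clockwise seen from above; a quarter turn is 1.571; stops at -0.5 and 4.2
- yellow_knob (a joint): angle of the yellow knob, same sense
- blue_knob (a joint): angle of the blue knob, same sense
- pad_top (a point): centre of the top of the black sprung pad (grey disc on top), 72 mm across, in the middle of the mixer, 92 mm above the worktop when free; it moves straight down 10 mm
- pad (a joint): how far the pad is pressed down in m: 0 free, 0.010 fully down on its stop; a spring lifts it again; it starts to move at about 2.5 N and takes about 8.5 N to push fully down
- bottle_mid (a point): amber bottle with a white cap, 93 mm tall, body 45 mm across and round (the lower 60 mm can be gripped), 0.09 to 0.15 kg; the point is at its centre, 46.5 mm above its base, z axis up along it. It starts upright in the ring marked on the mat.
- ring_mark (a point): centre of the white ring (68 mm across) printed on top of the blue mat (110 x 240 mm, 3 mm thick, fixed): where the bottle is to be stood again. Its y axis runs along the mat's long side; the cup stands on the mat about 78 mm to +y, the vial about 75 mm to -y.
- cup_mid (a point): clear sample cup with a yellow cap, 60 mm across, 64 mm tall, loose, on the mat; point at its centre; leave it alone
- vial_mid (a point): small dark vial with a blue cap, 32 mm across, 62 mm tall, loose, on the mat; point at its centre; leave it alone
- spray: dark blue trigger spray bottle, 86 x 68 mm, 210 mm tall, fixed, to the left of the mixer: an obstacle; origin at the centre of its underside
- saline_mid (a point): white saline bottle with a blue cap, 62 mm across, 154 mm tall, loose, standing between mixer and back wall (not the like one at the wall); point at its centre; leave it alone

How it is judged:
By the outcome, as a careful person would: the job done as asked, in the order asked, and still so for the second after the job is handed in, with the robot touching nothing.
It also fails if it takes over 72 s, if anything falls off the work surface, if the arm or the gripper's body presses on something with over 40 N, if the wrist force passes 120 N, or if a joint passes its speed limit or range.

## Working session

There is one attempt and no reset: what is moved stays moved. The work goes in short steps, Python scripts to look and compute and a tool call to move; the robot and the scene stay as the last step left them, time stands still between calls to the robot, and variables do not carry over. Pictures are saved under pics/ and viewed, and the job is handed in when it is done.

Besides the shell and the picture viewer there is one more tool, called after "Call:" as name(argument=value, ...), one argument or row to a line, values as JSON. step_arm: Moves the arm, as the interface text tells. Its arguments: {"type":"object","properties":{"targets":{"type":"array","items":{"type":"number"}},"grip":{"type":"number"},"force":{"type":"number"}},"required":["targets"]}

```bash
ls; mkdir -p pics; cat > h.py <<'E'
import numpy as np, cv2
from station import monitor, imaging, ticket
from scipy.spatial.transform import Rotation as Ro
def K(p):
    h=p["color"].shape[0]; f=h/2/np.tan(np.radians(p["fov_y"])/2); return f,p["cx"],p["cy"]
def proj(p,X):
    f,cx,cy=K(p); c=np.array(p["R"])@np.array(X)+np.array(p["t"]); return np.array([f*c[0]/c[2]+cx,f*c[1]/c[2]+cy])
def ray_z(p,uv,z):
    f,cx,cy=K(p); R=np.array(p["R"]); t=np.array(p["t"]); d=R.T@np.array([(uv[0]-cx)/f,(uv[1]-cy)/f,1.]); o=-R.T@t
    return o+d*(z-o[2])/d[2]
def save(p,n): cv2.imwrite("pics/"+n+".png",cv2.cvtColor(p["color"],cv2.COLOR_RGB2BGR))
E
python3 - <<'E'
from h import *
o=monitor.get_obs(); print(o)
H={"red_knob_grip":.097,"yellow_knob_grip":.097,"blue_knob_grip":.097,"pad_top":.092,"bottle_mid":.0495,"ring_mark":.003,"cup_mid":.035,"vial_mid":.034,"saline_mid":.077,"mixer":0,"spray":0}
for n in ("top","scene"):
    p=imaging.get_image(n); save(p,n+"0"); print(n,p["fov_y"],-np.array(p["R"]).T@p["t"])
    for k,z in H.items():
        for r in imaging.mark_of(k,p)[:2]: print(k,np.round(r["uv"],1),round(r["score"],2),np.round(ray_z(p,r["uv"],z),4))
E
```

```text
pics
{'t': 0.0, 'q': array([-1.46097980e+00,  5.33680917e-02,  1.61431058e+00,  6.99113214e-06,
        1.47599699e+00, -1.18976823e-01]), 'dq': array([ 0.00073736,  0.0004305 , -0.00190636,  0.00023222, -0.00110489,
        0.00153475]), 'effort': array([ 1.40619370e-03, -3.93679941e+01, -3.70179319e+01,  1.13592301e-05,
        7.10420820e-03,  1.25872552e-05]), 'tool_pos': array([ 0.14169852, -0.60807928,  0.23004615]), 'tool_rot': array([-2.45932936e+00,  1.95242741e+00,  2.29417610e-03]), 'contact_force': array([0.35395222, 0.40268748, 0.81567454]), 'wrist_torque': array([0.00083657, 0.01220769, 0.029028  ]), 'opening': 0.08566071008741426}
top 57.38096277832438 [ 0.45442987 -0.05648536  1.20522211]
red_knob_grip [212.9 182.9] 0.59 [0.6099 0.1148 0.097 ]
yellow_knob_grip [256.  187.2] 0.6 [ 0.5985 -0.0232  0.097 ]
blue_knob_grip [227.8 225. ] 0.62 [0.4768 0.0632 0.097 ]
pad_top [232.4 198.6] 0.96 [0.5611 0.0515 0.092 ]
bottle_mid [363.5 215. ] 0.76 [ 0.5189 -0.3766  0.0495]
ring_mark [362.1 219.2] 0.72 [ 0.5071 -0.3846  0.003 ]
cup_mid [344.7 235.1] 0.67 [ 0.4521 -0.318   0.035 
[... 384 characters left out ...]
d_knob_grip [268.5 277.6] 0.41 [ 0.4267 -0.3666  0.097 ]
yellow_knob_grip [258.2 169.2] 0.5 [ 0.5985 -0.0193  0.097 ]
blue_knob_grip [209.  163.2] 0.7 [0.4874 0.0745 0.097 ]
pad_top [238.5 160.3] 0.61 [0.5725 0.0527 0.092 ]
bottle_mid [304.5 282.5] 0.78 [ 0.5114 -0.3856  0.0495]
bottle_mid [239.2 159.6] 0.5 [0.6031 0.1082 0.0495]
ring_mark [298.6 294.1] 0.59 [ 0.5044 -0.3783  0.003 ]
cup_mid [267.7 278.9] 0.57 [ 0.4501 -0.3271  0.035 ]
vial_mid [325.9 304.8] 0.76 [ 0.5261 -0.4487  0.034 ]
saline_mid [346.1 213.8] 0.97 [ 0.7163 -0.2726  0.077 ]
saline_mid [233.4 185.8] 0.29 [ 0.513  -0.0304  0.077 ]
mixer [239.3 184.3] 0.6 [0.5739 0.0533 0.    ]
spray [188.5 132.7] 0.58 [0.5505 0.4093 0.    ]
```

```bash
python3 - <<'E'
import cv2
a=cv2.imread("pics/top0.png"); cv2.imwrite("pics/top0c.png",cv2.resize(a[130:280,120:420],None,fx=2.66,fy=2.66,interpolation=cv2.INTER_CUBIC))
a=cv2.imread("pics/scene0.png"); cv2.imwrite("pics/scene0c.png",cv2.resize(a,(800,600)))
E
```

```text
(no output)
```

View pics/top0c.png

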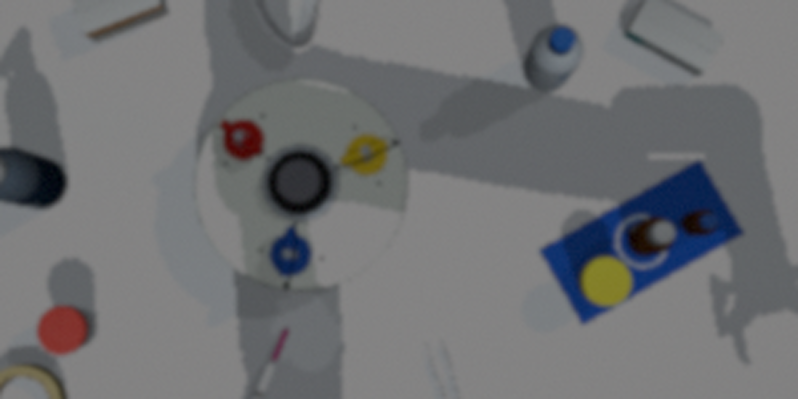

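View pics/scene0c.png

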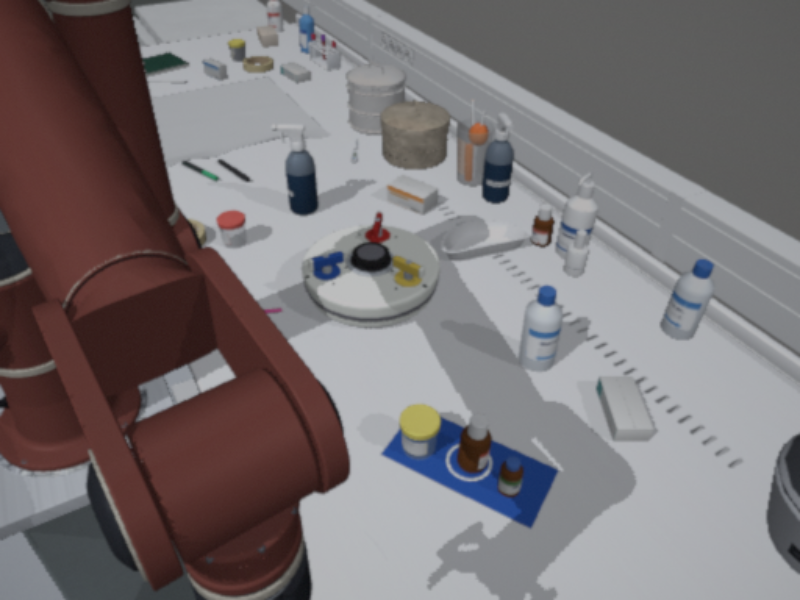

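The top view shows the mixer with red, yellow and blue knobs, the bottle in the ring with cup and vial beside it, and the saline to the right behind. I'll zoom in on the knobs and check the wrist view.

```bash
cat >> h.py <<'E'
def yaw(o): 
    R=Ro.from_rotvec(o["tool_rot"]).as_matrix(); return np.arctan2(R[1,0],R[0,0])
def cmd(xyz,yw=None):
    """shift in tool axes to world TCP xyz, roll to tool-x yaw yw (mod pi)"""
    o=monitor.get_obs(); R=Ro.from_rotvec(o["tool_rot"]).as_matrix()
    d=R.T@(np.array(xyz)-o["tool_pos"])
    print("t %.2f pos"%o["t"],np.round(o["tool_pos"],4),"yaw %.1f"%np.degrees(yaw(o)),"q",np.round(o["q"],2),"tilt",np.round(R[:,2],3))
    r=0
    if yw is not None:
        r=-(yw-yaw(o)); r=(r+np.pi/2)%np.pi-np.pi/2
    print("CMD",np.round(d,4),"roll",round(r,4),"(alt",round(r-np.sign(r)*np.pi,3),") q6now",round(o["q"][5],3))
E
python3 - <<'E'
from h import *
cmd([.50,.05,.40],0)
a=cv2.imread("pics/top0.png"); b=a[155:245,185:280]; b=cv2.convertScaleAbs(b,alpha=1.5); cv2.imwrite("pics/top0d.png",cv2.resize(b,None,fx=6.3,fy=6.3,interpolation=cv2.INTER_CUBIC))
p=imaging.get_image("wrist"); save(p,"wrist0"); print(p["fov_y"],-np.array(p["R"]).T@p["t"],p["R"])
E
```

```text
t 1.20 pos [ 0.1418 -0.6087  0.2313] yaw -76.9 q [-1.46  0.05  1.61 -0.    1.48 -0.12] tilt [-0.  0. -1.]
CMD [-0.5603 -0.4983 -0.1687] roll -1.342 (alt 1.8 ) q6now -0.119
59.888085439219765 [ 0.20621518 -0.59383529  0.37307433] [[ 0.22719504 -0.97384851 -0.00122564]
 [-0.93915703 -0.21943423  0.26425875]
 [-0.25761694 -0.05888721 -0.96445104]]
```

View pics/top0d.png

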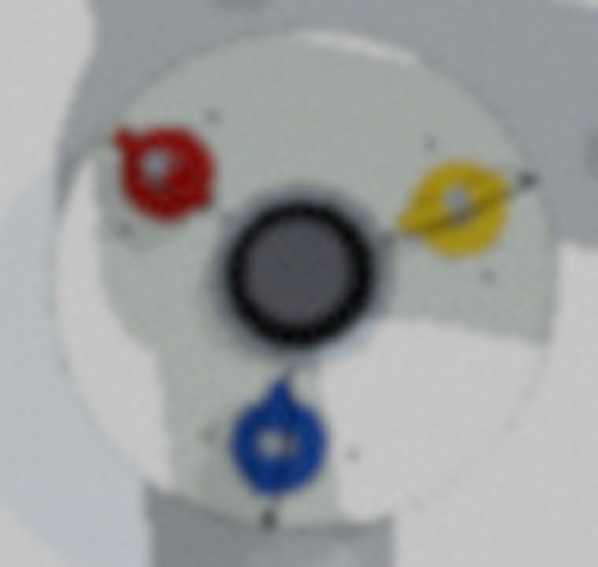

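View pics/wrist0.png

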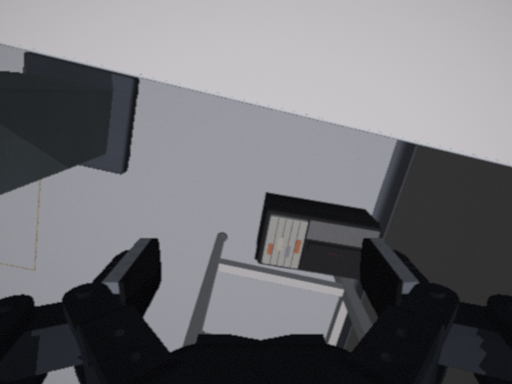

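Call:
step_arm(
  targets=[-0.56, -0.5, -0.08, 0, -0.56, -0.5, -0.08, 0, -0.56, -0.5, -0.08, 0, -0.56, -0.5, -0.08, 0, -0.56, -0.5, -0.08, 0, -0.56, -0.5, -0.08, 0, -0.56, -0.5, -0.08, 0, -0.56, -0.5, -0.08, 0, -0.56, -0.5, -0.08, 0, -0.56, -0.5, -0.08, 0, -0.56, -0.5, -0.08, 0, -0.56, -0.5, -0.08, 0],
)

```text
t: 2.25
tool_pos: [0.3806, -0.1705, 0.2849]
tool_rot: [-2.46, 1.954, -0.002]
contact_force: [1.0, -0.0, 0.2]
opening: 0.0853
```

```bash
python3 -c "
from h import *
cmd([.50,.05,.31],-1.342)"
```

```text
t 2.25 pos [ 0.3806 -0.1705  0.2849] yaw -76.9 q [-0.6  -0.5   1.99 -0.    1.65  0.74] tilt [ 0.001 -0.001 -1.   ]
CMD [-0.1877 -0.1663 -0.0251] roll -0.0004 (alt 3.141 ) q6now 0.742
```

Call:
step_arm(
  targets=[-0.19, -0.17, -0.025, 0, -0.19, -0.17, -0.025, 0, -0.19, -0.17, -0.025, 0, -0.19, -0.17, -0.025, 0, -0.19, -0.17, -0.025, 0, -0.19, -0.17, -0.025, 0, -0.19, -0.17, -0.025, 0, -0.19, -0.17, -0.025, 0],
)

```text
t: 2.92
tool_pos: [0.5038, 0.0553, 0.3101]
tool_rot: [-2.464, 1.948, -0.002]
contact_force: [1.0, -0.8, -0.3]
opening: 0.0856
```

```bash
python3 - <<'E'
from h import *
cmd([.50,.05,.31],-1.342)
p=imaging.get_image("wrist"); save(p,"wrist1")
cv2.imwrite("pics/wrist1b.png",cv2.resize(cv2.imread("pics/wrist1.png"),(800,600),interpolation=cv2.INTER_CUBIC))
H={"red_knob_grip":.097,"yellow_knob_grip":.097,"blue_knob_grip":.097,"pad_top":.092,"mixer":0}
for k,z in H.items():
    for r in imaging.mark_of(k,p)[:2]: print(k,np.round(r["uv"],1),round(r["score"],2),np.round(ray_z(p,r["uv"],z),4))
c=np.array([.5617,.0516])
E
```

```text
t 2.92 pos [0.5038 0.0553 0.3101] yaw -76.7 q [-0.04 -0.27  1.78 -0.    1.63  1.3 ] tilt [ 0.001 -0.001 -1.   ]
CMD [0.0043 0.0049 0.    ] roll 0.004 (alt -3.138 ) q6now 1.301
red_knob_grip [213.4  31.8] 0.98 [0.6159 0.1291 0.097 ]
red_knob_grip [273.5 101.4] 0.68 [0.5654 0.0559 0.097 ]
yellow_knob_grip [360.5  85.4] 0.65 [ 0.6012 -0.0266  0.097 ]
blue_knob_grip [248.2 180.2] 0.62 [0.4776 0.0627 0.097 ]
pad_top [273.2 100.1] 0.88 [0.5666 0.0563 0.092 ]
mixer [275.9 101.7] 0.74 [0.5651 0.0487 0.    ]
```

View pics/wrist1b.png

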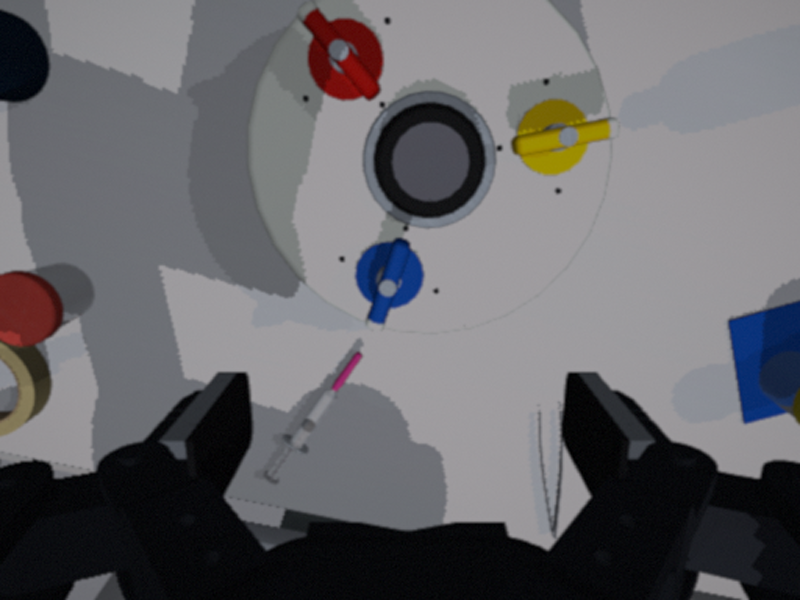

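```bash
python3 - <<'E'
from h import *
p=imaging.get_image("wrist")
for n,a,b in (("red",(305,8),(372,95)),("yel",(613,127),(517,146)),("blu",(375,324),(403,243))):
    A=ray_z(p,np.array(a)*.64,.104);B=ray_z(p,np.array(b)*.64,.104); d=A-B
    print(n,np.round((A+B)/2,4),"len",np.hypot(*d[:2]).round(4),"yaw",np.degrees(np.arctan2(d[1],d[0])).round(1))
P=np.array([[.6159,.1291],[.6012,-.0266],[.4776,.0627]]);c=P.mean(0);print(c)
for i in range(3): th=np.radians(54.8-120*i); print(np.round(c+.088*np.array([np.cos(th),np.sin(th)]),4),54.8-120*i)
# dark dots on deck
g=cv2.cvtColor(p["color"],cv2.COLOR_RGB2GRAY); th=cv2.adaptiveThreshold(g,255,0,1,11,25)
n,l,s,ce=cv2.connectedComponentsWithStats(th)
for i in range(1,n):
    X=ray_z(p,ce[i],.07)
    if 3<=s[i,4]<40 and np.hypot(*(X[:2]-c))<.14: print(s[i,4],np.round(ce[i],1),np.round(X[:2],4))
E
```

```text
red [0.6137 0.1198 0.104 ] len 0.0632 yaw 51.7
yel [ 0.5974 -0.0304  0.104 ] len 0.0616 yaw -66.1
blu [0.4766 0.0583 0.104 ] len 0.061 yaw 174.0
[0.5649     0.05506667]
[0.6156 0.127 ] 54.8
[ 0.6018 -0.0248] -65.2
[0.4773 0.063 ] -185.2
17 [243.4  10.9] [0.6456 0.1025]
4 [197.   21.5] [0.6249 0.1477]
6 [370.8  25.3] [ 0.6622 -0.0306]
22 [194.7  32.1] [0.6143 0.1482]
3 [220.  32.] [0.6204 0.1223]
8 [212.8  38.4] [0.6126 0.1286]
13 [196.2  44.7] [0.6025 0.1446]
15 [345.4  49.4] [ 0.6337 -0.0114]
13 [191.4  61.4] [0.5849 0.1467]
15 [240.6  64.9] [0.5933 0.0943]
34 [232.7  84.9] [0.5712 0.0984]
33 [379.3  74.4] [ 0.6177 -0.0547]
7 [346.3  79.7] [ 0.6043 -0.0213]
5 [355.4  78.4] [ 0.6078 -0.0306]
37 [325.7  90.2] [ 0.5886 -0.0025]
13 [315.8  92.2] [0.5842 0.0077]
4 [313.  100.5] [0.5749 0.0083]
15 [353.9 119.5] [ 0.5652 -0.0421]
6 [246.2 134.8] [0.5213 0.0724]
10 [256.3 143.6] [0.5141 0.0589]
14 [215.5 164.3] [0.4799 0.0999]
7 [242.3 175.9] [0.4734 0.0666]
14 [276.3 184.5] [0.4721 0.0251]
```

All three white ends point outward. The four-dot patterns and the 88 mm radius agree, giving a centre of (.5636, .0534) with bars at 54°, -66° and 174°.

```bash
python3 -c "
from h import *
cmd([.6153,.1246,.15],np.radians(-36))"
```

```text
t 3.27 pos [0.5028 0.0518 0.3098] yaw -77.0 q [-0.04 -0.27  1.78 -0.    1.63  1.3 ] tilt [ 0.001 -0.001 -1.   ]
CMD [-0.0459 -0.1258  0.1599] roll -0.7164 (alt 2.425 ) q6now 1.301
```

Call:
step_arm(
  targets=[-0.046, -0.126, 0.05, -0.716, -0.046, -0.126, 0.08, -0.716, -0.046, -0.126, 0.1, -0.716, -0.046, -0.126, 0.12, -0.716, -0.046, -0.126, 0.14, -0.716, -0.046, -0.126, 0.15, -0.716, -0.046, -0.126, 0.16, -0.716, -0.046, -0.126, 0.16, -0.716, -0.046, -0.126, 0.16, -0.716],
  grip=0.045,
  force=40,
)

```text
t: 4.02
tool_pos: [0.6157, 0.124, 0.1507]
tool_rot: [2.986, -0.976, 0.004]
contact_force: [0.3, -0.1, 0.3]
opening: 0.0449
```

```bash
python3 - <<'E'
from h import *
cmd([.6153,.1246,.083],np.radians(-36))
p=imaging.get_image("wrist"); save(p,"wrist2"); print(proj(p,[.6153,.1246,.097]), proj(p,monitor.get_obs()["tool_pos"]))
E
```

```text
t 4.02 pos [0.6157 0.124  0.1507] yaw -36.2 q [ 0.08  0.12  1.68 -0.    1.34  0.71] tilt [ 0.002 -0.001 -1.   ]
CMD [-0.0008 -0.0002  0.0677] roll -0.0033 (alt 3.138 ) q6now 0.713
[259.75043971 206.1567067 ] [262.16669077 243.89599611]
```

View pics/wrist2.png

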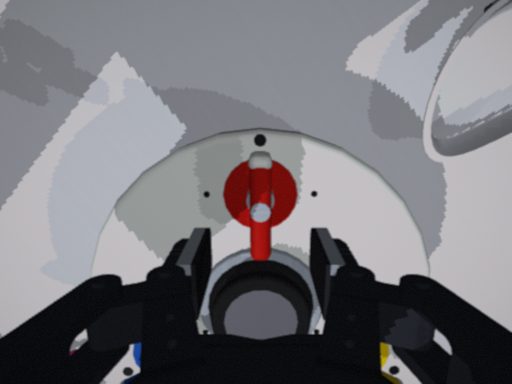

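The red bar (white end at 260,160) is vertical and centred between the fingers. I'll descend and grip.

Call:
step_arm(
  targets=[0, 0, 0.04, 0, 0, 0, 0.068, 0, 0, 0, 0.068, 0, 0, 0, 0.068, 0],
)

```text
t: 4.4
tool_pos: [0.6162, 0.1239, 0.0843]
tool_rot: [-2.986, 0.976, -0.006]
contact_force: [-0.2, 0.3, 1.0]
opening: 0.045
```

Call:
step_arm(
  targets=[0, 0, 0, 0, 0, 0, 0, 0, 0, 0, 0, 0, 0, 0, 0, 0, 0, 0, 0, 0, 0, 0, 0, 0],
  grip=0.0,
  force=40,
)

```text
t: 4.9
tool_pos: [0.6167, 0.1252, 0.088]
tool_rot: [-2.983, 0.976, -0.006]
contact_force: [-6.6, 2.2, 8.1]
opening: 0.0119
```

```bash
python3 - <<'E'
from h import *
o=monitor.get_obs(); print(o["contact_force"],o["wrist_torque"],o["opening"])
cmd([.6153,.1246,.083],np.radians(-36))
p=imaging.get_image("wrist"); save(p,"wrist3")
E
```

```text
[-6.63036416  2.20740482  8.06972151] [0.51234503 1.10825803 0.0513092 ] 0.011868384593983412
t 4.90 pos [0.6167 0.1252 0.088 ] yaw -36.2 q [0.08 0.18 1.72 0.   1.23 0.71] tilt [ 0.004  0.001 -1.   ]
CMD [-0.0008  0.0013  0.0049] roll -0.0038 (alt 3.138 ) q6now 0.713
```

View pics/wrist3.png

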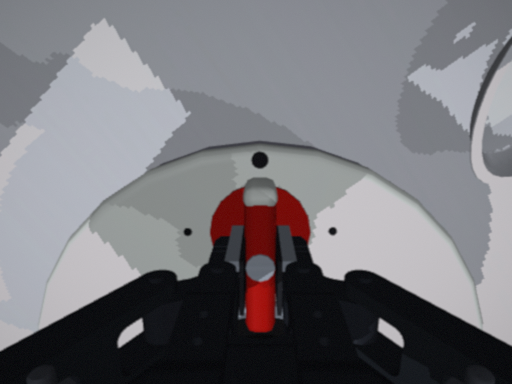

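Call:
step_arm(
  targets=[0, 0, 0, 0.11, 0, 0, 0, 0.23, 0, 0, 0, 0.35, 0, 0, 0, 0.47, 0, 0, 0, 0.59, 0, 0, 0, 0.71, 0, 0, 0, 0.83, 0, 0, 0, 0.95, 0, 0, 0, 1.07, 0, 0, 0, 1.19, 0, 0, 0, 1.31, 0, 0, 0, 1.43],
)

```text
t: 5.95
tool_pos: [0.6168, 0.1241, 0.0881]
tool_rot: [-1.605, 2.696, -0.005]
contact_force: [1.4, -3.2, -6.4]
opening: 0.0123
```

```bash
python3 - <<'E'
from h import *
o=monitor.get_obs(); print(o["contact_force"],o["wrist_torque"],o["opening"])
cmd([.6153,.1246,.088],np.radians(-126))
E
```

```text
[ 1.43705221 -3.20029893 -6.43882621] [-0.64722951 -0.08259163  0.13133824] 0.012275365526861873
t 5.95 pos [0.6168 0.1241 0.0881] yaw -118.5 q [ 0.08  0.18  1.72 -0.    1.23  2.15] tilt [ 0.005 -0.001 -1.   ]
CMD [0.0003 0.0016 0.0001] roll 0.1315 (alt -3.01 ) q6now 2.149
```

Call:
step_arm(
  targets=[0, 0, 0, 0.1, 0, 0, 0, 0.132, 0, 0, 0, 0.132, 0, 0, 0, 0.132],
)

```text
t: 6.28
tool_pos: [0.6167, 0.1239, 0.0881]
tool_rot: [-1.425, 2.796, -0.005]
contact_force: [0.3, -0.6, -6.7]
opening: 0.0122
```

```bash
python3 - <<'E'
from h import *
o=monitor.get_obs(); print(o["contact_force"],o["wrist_torque"],o["opening"])
cmd([.6153,.1246,.088],np.radians(-126))
E
```

```text
[ 0.26063917 -0.6390562  -6.66153487] [-0.20060285 -0.07615114 -0.06859044] 0.012187745960903001
t 6.28 pos [0.6167 0.1239 0.0881] yaw -126.0 q [ 0.08  0.18  1.72 -0.    1.23  2.28] tilt [ 0.005 -0.001 -1.   ]
CMD [0.0003 0.0015 0.0001] roll 0.0003 (alt -3.141 ) q6now 2.28
```

Call:
step_arm(
  targets=[0, 0, 0, 0, 0, 0, 0, 0, 0, 0, 0, 0, 0, 0, -0.035, 0, 0, 0, -0.07, 0, 0, 0, -0.08, 0, 0, 0, -0.08, 0],
  grip=0.045,
)

```text
t: 6.87
tool_pos: [0.6197, 0.1244, 0.1746]
tool_rot: [-1.421, 2.786, -0.012]
contact_force: [0.6, -0.2, 0.2]
opening: 0.045
```

```bash
python3 - <<'E'
from h import *
p=imaging.get_image("wrist"); save(p,"wrist4")
cmd([.5994,-.027,.155],np.radians(24))
E
```

```text
t 6.92 pos [0.6181 0.1242 0.1713] yaw -126.0 q [ 0.08  0.1   1.66 -0.    1.37  2.28] tilt [ 0.011 -0.001 -1.   ]
CMD [ 0.1335 -0.0736  0.0162] roll 0.5241 (alt -2.618 ) q6now 2.28
```

View pics/wrist4.png

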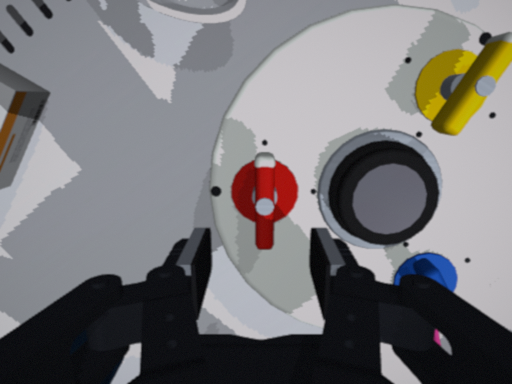

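Red is a clean quarter turn: large dot at (216,190), white end at the next dot (265,142). Next is yellow.

Call:
step_arm(
  targets=[0.04, -0.02, 0.0, -0.12, 0.08, -0.04, 0.0, -0.24, 0.11, -0.06, 0.0, -0.36, 0.134, -0.074, 0.005, -0.48, 0.134, -0.074, 0.01, -0.6, 0.134, -0.074, 0.01, -0.72, 0.134, -0.074, 0.01, -0.84, 0.134, -0.074, 0.01, -0.96, 0.134, -0.074, 0.01, -1.08, 0.134, -0.074, 0.01, -1.2, 0.134, -0.074, 0.01, -1.32, 0.134, -0.074, 0.01, -1.44],
)

```text
t: 7.92
tool_pos: [0.5981, -0.0275, 0.1586]
tool_rot: [-2.919, 1.154, -0.01]
contact_force: [-0.5, -0.9, -0.2]
opening: 0.045
```

```bash
python3 - <<'E'
from h import *
cmd([.5994,-.027,.155],np.radians(24))
E
```

```text
t 7.92 pos [ 0.5981 -0.0275  0.1586] yaw -43.1 q [-0.17  0.04  1.75  0.    1.34  0.58] tilt [ 0.007 -0.    -1.   ]
CMD [ 0.0006 -0.0012  0.0036] roll -1.1715 (alt 1.97 ) q6now 0.582
```

Call:
step_arm(
  targets=[0.0, -0.001, 0.003, -0.12, 0.0, -0.001, 0.003, -0.24, 0.0, -0.001, 0.003, -0.36, 0.0, -0.001, 0.003, -0.48, 0.0, -0.001, 0.003, -0.6, 0.0, -0.001, 0.003, -0.72, 0.0, -0.001, 0.003, -0.84, 0.0, -0.001, 0.003, -0.96, 0.0, -0.001, 0.003, -1.08, 0.0, -0.001, 0.003, -1.172, 0.0, -0.001, 0.003, -1.172, 0.0, -0.001, 0.003, -1.172],
)

```text
t: 8.92
tool_pos: [0.5978, -0.0266, 0.1537]
tool_rot: [3.073, 0.65, 0.006]
contact_force: [-0.1, 0.4, -0.5]
opening: 0.045
```

```bash
python3 - <<'E'
from h import *
p=imaging.get_image("wrist"); save(p,"wrist5")
cmd([.5994,-.027,.083],np.radians(24))
E
```

```text
t 8.97 pos [ 0.598  -0.0266  0.1541] yaw 23.9 q [-0.17  0.05  1.75  0.    1.34 -0.59] tilt [ 0.005  0.    -1.   ]
CMD [0.0008 0.0008 0.0711] roll -0.0017 (alt 3.14 ) q6now -0.587
```

View pics/wrist5.png

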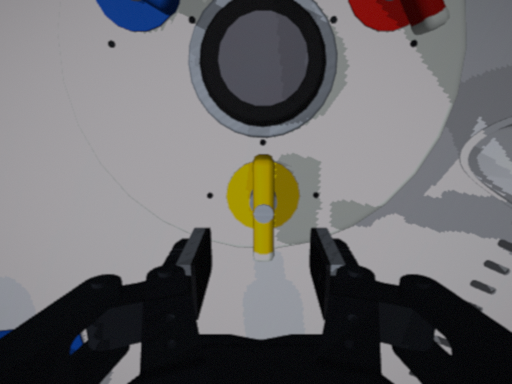

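The yellow bar is vertical at column 263 with its white end outward (bottom), centred between the fingers.

Call:
step_arm(
  targets=[0.001, 0.001, 0.04, 0, 0.001, 0.001, 0.071, 0, 0.001, 0.001, 0.071, 0, 0.001, 0.001, 0.071, 0],
)

```text
t: 9.3
tool_pos: [0.5976, -0.0267, 0.0806]
tool_rot: [-3.072, -0.649, 0.001]
contact_force: [-0.0, -0.1, -0.1]
opening: 0.0446
```

Call:
step_arm(
  targets=[0, 0, 0, 0, 0, 0, 0, 0, 0, 0, 0, 0, 0, 0, 0, 0, 0, 0, 0, 0, 0, 0, 0, 0],
  grip=0.0,
  force=40,
)

```text
t: 9.8
tool_pos: [0.5998, -0.0266, 0.0831]
tool_rot: [-3.074, -0.649, -0.008]
contact_force: [4.0, 2.1, 5.2]
opening: 0.0148
```

Call:
step_arm(
  targets=[0, 0, 0, 0.11, 0, 0, 0, 0.23, 0, 0, 0, 0.35, 0, 0, 0, 0.47, 0, 0, 0, 0.59, 0, 0, 0, 0.71, 0, 0, 0, 0.83, 0, 0, 0, 0.95, 0, 0, 0, 1.07, 0, 0, 0, 1.19, 0, 0, 0, 1.31, 0, 0, 0, 1.43],
)

```text
t: 10.8
tool_pos: [0.6006, -0.0268, 0.0833]
tool_rot: [-2.739, 1.531, -0.009]
contact_force: [6.0, 1.2, -3.0]
opening: 0.0146
```

```bash
python3 - <<'E'
from h import *
o=monitor.get_obs(); print(o["contact_force"],o["wrist_torque"],o["opening"])
cmd([.5994,-.027,.088],np.radians(24-180))
E
```

```text
[ 6.01995771  1.19334161 -2.98506564] [ 0.07579254 -0.96230747  0.03439718] 0.014577442039008013
t 10.80 pos [ 0.6006 -0.0268  0.0833] yaw -58.4 q [-0.17  0.13  1.79  0.    1.22  0.85] tilt [ 0.007  0.001 -1.   ]
CMD [-0.0004  0.0011 -0.0047] roll -1.4384 (alt 1.703 ) q6now 0.85
```

Call:
step_arm(
  targets=[0, 0, 0, 0.12, 0, 0, 0, 0.24, 0, 0, 0, 0.36, 0, 0, 0, 0.48, 0, 0, 0, 0.6, 0, 0, 0, 0.72, 0, 0, 0, 0.84, 0, 0, 0, 0.96, 0, 0, 0, 1.08, 0, 0, 0, 1.2, 0, 0, 0, 1.32, 0, 0, 0, 1.44],
)

```text
t: 11.8
tool_pos: [0.6005, -0.0275, 0.0832]
tool_rot: [-1.04, 2.958, -0.005]
contact_force: [2.7, -1.0, -0.8]
opening: 0.0147
```

```bash
python3 - <<'E'
from h import *
o=monitor.get_obs(); print(o["contact_force"],o["wrist_torque"],o["opening"])
cmd([.5994,-.027,.088],np.radians(24-180))
E
```

```text
[ 2.67456754 -1.00685621 -0.81864379] [-0.19382788 -0.44764064  0.12014639] 0.014700112731546528
t 11.80 pos [ 0.6005 -0.0275  0.0832] yaw -141.2 q [-0.17  0.13  1.79  0.    1.22  2.3 ] tilt [ 0.007 -0.001 -1.   ]
CMD [ 0.0005  0.0011 -0.0048] roll 0.2575 (alt -2.884 ) q6now 2.295
```

Call:
step_arm(
  targets=[0, 0, 0, 0.1, 0, 0, 0, 0.2, 0, 0, 0, 0.258, 0, 0, 0, 0.258, 0, 0, 0, 0.258],
)

```text
t: 12.22
tool_pos: [0.6004, -0.0276, 0.0832]
tool_rot: [-0.654, 3.067, -0.004]
contact_force: [1.6, 1.5, 0.0]
opening: 0.0147
```

Call:
step_arm(
  targets=[0, 0, 0, 0, 0, 0, 0, 0, 0, 0, 0, 0, 0, 0, -0.035, 0, 0, 0, -0.07, 0, 0, 0, -0.08, 0, 0, 0, -0.08, 0],
  grip=0.045,
)

```text
t: 12.8
tool_pos: [0.6024, -0.0281, 0.1681]
tool_rot: [-0.653, 3.059, -0.009]
contact_force: [0.7, 0.6, 0.1]
opening: 0.0449
```

```bash
python3 - <<'E'
from h import *
p=imaging.get_image("wrist"); save(p,"wrist6")
cmd([.4761,.0626,.16],np.radians(84))
E
```

```text
t 12.85 pos [ 0.6009 -0.0279  0.1651] yaw -155.9 q [-0.17  0.04  1.74 -0.    1.35  2.55] tilt [ 0.01  -0.002 -1.   ]
CMD [0.077  0.1335 0.0037] roll -1.0459 (alt 2.096 ) q6now 2.552
```

View pics/wrist6.png

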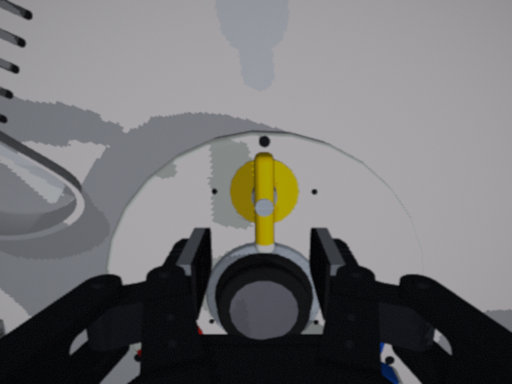

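Yellow has made a half turn: its white end is inward at (264,248), opposite the large dot at (264,141). Now blue.

Call:
step_arm(
  targets=[0.02, 0.03, 0.0, -0.12, 0.035, 0.06, 0.0, -0.24, 0.05, 0.09, 0.0, -0.36, 0.065, 0.12, 0.003, -0.48, 0.077, 0.134, 0.003, -0.6, 0.077, 0.134, 0.003, -0.72, 0.077, 0.134, 0.003, -0.84, 0.077, 0.134, 0.003, -0.96, 0.077, 0.134, 0.003, -1.08, 0.077, 0.134, 0.003, -1.2, 0.077, 0.134, 0.003, -1.32, 0.077, 0.134, 0.003, -1.44],
)

```text
t: 13.85
tool_pos: [0.4743, 0.063, 0.1579]
tool_rot: [-2.523, 1.869, -0.008]
contact_force: [-0.2, -0.4, -0.8]
opening: 0.0449
```

Call:
step_arm(
  targets=[0, 0, 0, -0.12, 0, 0, 0, -0.24, 0, 0, 0, -0.36, 0, 0, 0, -0.48, 0, 0, 0, -0.6, 0, 0, 0, -0.72, 0, 0, 0, -0.84, 0, 0, 0, -0.96, 0, 0, 0, -1.08, 0, 0, 0, -1.2, 0, 0, 0, -1.32, 0, 0, 0, -1.44],
)

```text
t: 14.85
tool_pos: [0.4726, 0.0629, 0.155]
tool_rot: [3.128, 0.268, -0.0]
contact_force: [0.5, -0.5, -0.2]
opening: 0.0453
```

```bash
python3 - <<'E'
from h import *
cmd([.4761,.0626,.155],np.radians(84))
E
```

```text
t 14.85 pos [0.4726 0.0629 0.155 ] yaw 9.8 q [-0.02 -0.25  2.03 -0.    1.37 -0.19] tilt [ 0.    -0.002 -1.   ]
CMD [0.0034 0.0009 0.    ] roll -1.2953 (alt 1.846 ) q6now -0.193
```

Call:
step_arm(
  targets=[0.003, 0.001, 0.0, -0.12, 0.003, 0.001, 0.0, -0.24, 0.003, 0.001, 0.0, -0.36, 0.003, 0.001, 0.0, -0.48, 0.003, 0.001, 0.0, -0.6, 0.003, 0.001, 0.0, -0.72, 0.003, 0.001, 0.0, -0.84, 0.003, 0.001, 0.0, -0.96, 0.003, 0.001, 0.0, -1.08, 0.003, 0.001, 0.0, -1.2, 0.003, 0.001, 0.0, -1.295, 0.003, 0.001, 0.0, -1.295],
)

```text
t: 15.85
tool_pos: [0.4741, 0.0624, 0.1523]
tool_rot: [-2.332, -2.103, 0.008]
contact_force: [-0.5, -0.3, 0.6]
opening: 0.0447
```

```bash
python3 - <<'E'
from h import *
p=imaging.get_image("wrist"); save(p,"wrist7")
cmd([.4761,.0626,.083],np.radians(84))
E
```

```text
t 15.90 pos [0.4743 0.0624 0.1527] yaw 83.9 q [-0.02 -0.24  2.02 -0.    1.37 -1.49] tilt [-0.004 -0.002 -1.   ]
CMD [0.0006 0.002  0.0696] roll -0.0022 (alt 3.139 ) q6now -1.487
```

View pics/wrist7.png

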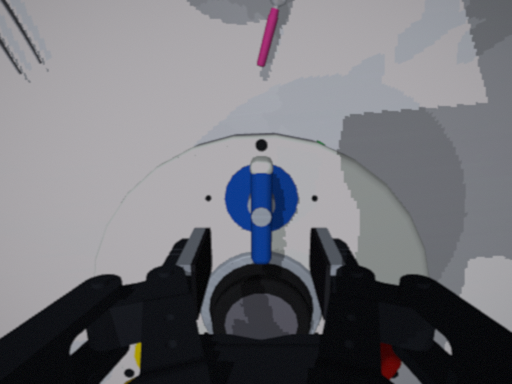

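The blue bar is vertical at column 261 with its white end outward at the large dot (261,145), centred between the fingers.

Call:
step_arm(
  targets=[0, 0.002, 0.04, 0, 0, 0.002, 0.07, 0, 0, 0.002, 0.07, 0, 0, 0.002, 0.07, 0],
)

```text
t: 16.23
tool_pos: [0.4736, 0.0621, 0.0801]
tool_rot: [-2.335, -2.094, 0.014]
contact_force: [0.0, 0.5, 0.0]
opening: 0.0447
```

Call:
step_arm(
  targets=[0, 0, 0, 0, 0, 0, 0, 0, 0, 0, 0, 0, 0, 0, 0, 0, 0, 0, 0, 0, 0, 0, 0, 0],
  grip=0.0,
  force=40,
)

```text
t: 16.73
tool_pos: [0.4749, 0.0626, 0.082]
tool_rot: [-2.336, -2.095, 0.01]
contact_force: [-1.6, 2.3, 5.9]
opening: 0.0147
```

Call:
step_arm(
  targets=[0, 0, 0, 0.11, 0, 0, 0, 0.23, 0, 0, 0, 0.35, 0, 0, 0, 0.47, 0, 0, 0, 0.59, 0, 0, 0, 0.71, 0, 0, 0, 0.83, 0, 0, 0, 0.95, 0, 0, 0, 1.07, 0, 0, 0, 1.19, 0, 0, 0, 1.31, 0, 0, 0, 1.43],
)

```text
t: 17.73
tool_pos: [0.4766, 0.0642, 0.0823]
tool_rot: [-3.139, -0.041, 0.003]
contact_force: [7.8, 7.7, -6.1]
opening: 0.0147
```

```bash
python3 - <<'E'
from h import *
o=monitor.get_obs(); print(o["contact_force"],o["wrist_torque"],o["opening"])
cmd([.4761,.0626,.085],np.radians(-6))
E
```

```text
[ 7.77089288  7.69336808 -6.09389207] [ 1.427713   -1.17731082  0.0682228 ] 0.014746727129033044
t 17.73 pos [0.4766 0.0642 0.0823] yaw 1.5 q [-0.02 -0.15  2.07  0.    1.23 -0.05] tilt [-0.002  0.003 -1.   ]
CMD [-0.0005  0.0016 -0.0027] roll 0.1309 (alt -3.011 ) q6now -0.05
```

Call:
step_arm(
  targets=[0, 0, 0, 0.1, 0, 0, 0, 0.131, 0, 0, 0, 0.131, 0, 0, 0, 0.131],
)

```text
t: 18.07
tool_pos: [0.477, 0.0643, 0.0823]
tool_rot: [-3.134, 0.163, 0.001]
contact_force: [2.8, 3.6, -3.9]
opening: 0.015
```

Call:
step_arm(
  targets=[0, 0, 0, 0, 0, 0, 0, 0, 0, 0, 0, 0, 0, 0, -0.035, 0, 0, 0, -0.07, 0, 0, 0, -0.1, 0, 0, 0, -0.12, 0, 0, 0, -0.14, 0],
  grip=0.045,
)

```text
t: 18.73
tool_pos: [0.4774, 0.0636, 0.2248]
tool_rot: [-3.135, 0.163, -0.003]
contact_force: [-0.4, -0.3, -0.8]
opening: 0.0449
```

```bash
python3 - <<'E'
from h import *
p=imaging.get_image("wrist"); save(p,"wrist8")
for r in imaging.mark_of("pad_top",p)[:2]: print(r["uv"],r["score"],ray_z(p,r["uv"],.092))
p=imaging.get_image("top"); save(p,"top1")
for k,z in {"ring_mark":.003,"bottle_mid":.0495,"cup_mid":.035,"vial_mid":.034}.items():
  for r in imaging.mark_of(k,p)[:1]: print(k,r["uv"],r["score"],ray_z(p,r["uv"],z))
b=p["color"][185:265,310:410,::-1]; cv2.imwrite("pics/top1c.png",cv2.resize(b,None,fx=7,fy=7,interpolation=cv2.INTER_CUBIC))
cmd([.52,-.38,.25],np.radians(30))
E
```

```text
[361.8, 177.8] 0.94 [0.56261428 0.05421346 0.092     ]
ring_mark [361.1, 220.8] 0.91 [ 0.50157457 -0.38113203  0.003     ]
bottle_mid [365.5, 216.3] 0.61 [ 0.51476825 -0.38309666  0.0495    ]
cup_mid [349.1, 232.1] 0.72 [ 0.4622275  -0.33257726  0.035     ]
vial_mid [383.7, 212.9] 0.66 [ 0.52801498 -0.44790352  0.034     ]
t 19.08 pos [0.476  0.0638 0.2203] yaw -6.0 q [-0.02 -0.3   1.95  0.    1.49  0.08] tilt [-0.004  0.003 -1.   ]
CMD [ 0.0897  0.4368 -0.0312] roll -0.6275 (alt 2.514 ) q6now 0.08
```

View pics/wrist8.png

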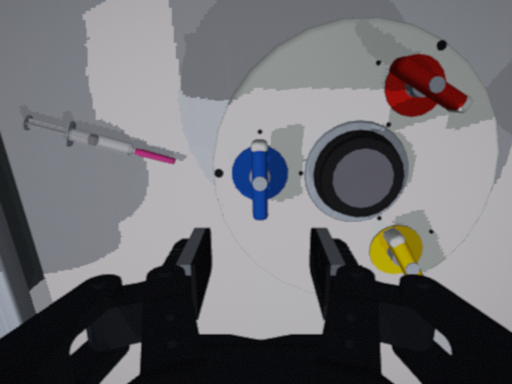

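View pics/top1c.png

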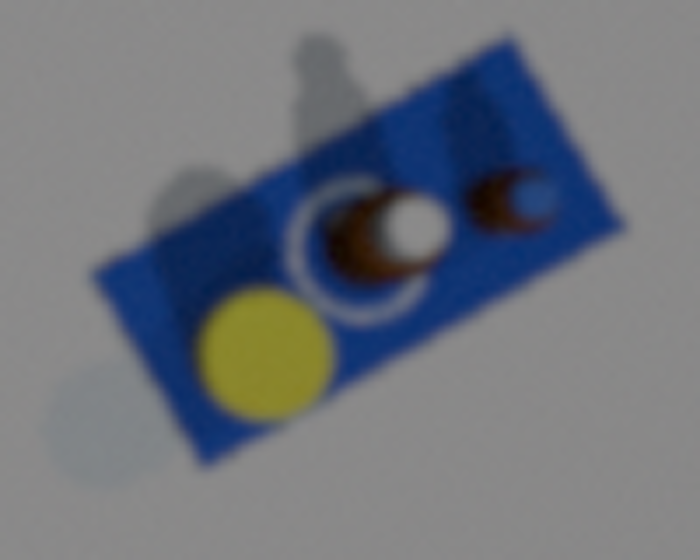

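Blue is a quarter clockwise: large dot at (219,173), white end at the next dot up (260,145). The mat's long axis runs at about 119.5° toward the cup. I'll go above the bottle.

```bash
python3 - <<'E'
from h import *
cmd([.504,-.381,.25],np.radians(29.5))
E
```

```text
t 19.08 pos [0.476  0.0638 0.2203] yaw -6.0 q [-0.02 -0.3   1.95  0.    1.49  0.08] tilt [-0.004  0.003 -1.   ]
CMD [ 0.0739  0.4395 -0.0312] roll -0.6188 (alt 2.523 ) q6now 0.08
```

Call:
step_arm(
  targets=[0.0, 0.04, -0.03, 0, 0.02, 0.08, -0.03, -0.1, 0.03, 0.12, -0.03, -0.2, 0.04, 0.16, -0.03, -0.3, 0.05, 0.2, -0.03, -0.4, 0.06, 0.24, -0.03, -0.5, 0.074, 0.28, -0.03, -0.6, 0.074, 0.32, -0.03, -0.62, 0.074, 0.36, -0.03, -0.62, 0.074, 0.4, -0.03, -0.62, 0.074, 0.44, -0.03, -0.62, 0.074, 0.44, -0.03, -0.62],
  grip=0.085,
)

```text
t: 20.08
tool_pos: [0.5016, -0.3875, 0.246]
tool_rot: [-3.036, -0.791, 0.01]
contact_force: [-0.5, 1.1, -0.2]
opening: 0.0848
```

Call:
step_arm(
  targets=[0, 0, 0, 0, 0, 0, 0, 0],
)

```text
t: 20.25
tool_pos: [0.5007, -0.3876, 0.2436]
tool_rot: [-3.033, -0.788, 0.013]
contact_force: [-0.8, -0.7, -0.1]
opening: 0.0848
```

```bash
python3 - <<'E'
from h import *
p=imaging.get_image("wrist"); save(p,"wrist9")
for k,z in {"ring_mark":.003,"bottle_mid":.0495,"cup_mid":.035,"vial_mid":.034}.items():
  for r in imaging.mark_of(k,p)[:1]: print(k,np.round(r["uv"],1),round(r["score"],2),np.round(ray_z(p,r["uv"],z),4))
cmd([.504,-.381,.25],np.radians(29.5))
E
```

```text
ring_mark [265.6 152.2] 0.56 [ 0.5015 -0.3805  0.003 ]
bottle_mid [269.4 163.3] 0.74 [ 0.5066 -0.3825  0.0495]
cup_mid [250.   83.1] 0.91 [ 0.4507 -0.3229  0.035 ]
vial_mid [254.1 217.9] 0.85 [ 0.524  -0.4473  0.034 ]
t 20.50 pos [ 0.502  -0.3862  0.246 ] yaw 29.3 q [-0.77  0.07  1.57 -0.    1.51 -1.28] tilt [-0.007  0.003 -1.   ]
CMD [ 0.0042 -0.0036 -0.004 ] roll -0.0034 (alt 3.138 ) q6now -1.283
```

View pics/wrist9.png

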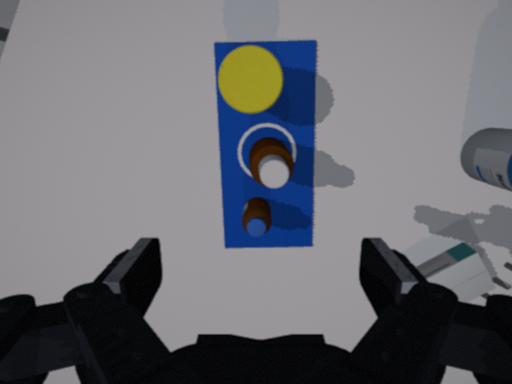

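```bash
python3 - <<'E'
from h import *
p=imaging.get_image("wrist"); c=p["color"].astype(int)
m=((c[...,0]>95)&(abs(c[...,0]-c[...,2])<70)).astype(np.uint8)
m[:115]=0;m[190:]=0;m[:,:228]=0;m[:,310:]=0
n,l,s,ce=cv2.connectedComponentsWithStats(m)
for i in range(1,n):
    if s[i,4]>15: print(s[i],ce[i].round(1))
# ring: world fit of ring pixels
ys,xs=np.nonzero(m); W=np.array([ray_z(p,(x,y),.003)[:2] for x,y in zip(xs,ys)])
c0=np.array([.5025,-.381])
for _ in range(10):
    d=np.linalg.norm(W-c0,axis=1); k=(d>.029)&(d<.038)
    A=np.c_[2*W[k],np.ones(k.sum())]; r=np.linalg.lstsq(A,(W[k]**2).sum(1),rcond=None)[0]; c0=r[:2]
print("ring",c0,"r",np.sqrt(r[2]+c0@c0),k.sum())
for z in(.096,): print("cap@(274,172)",ray_z(p,(274,172),z))
for uv in((217,42),(316,40),(225,247),(313,245)): print(ray_z(p,uv,.003).round(4))
E
python3 - <<'E'
import cv2
a=cv2.imread("pics/wrist9.png")[30:255,200:330]; cv2.imwrite("pics/w9c.png",cv2.resize(a,None,fx=2.6,fy=2.6,interpolation=cv2.INTER_CUBIC))
E
```

```text
[236 123  58  52 438] [260.3 141. ]
[257 159  30  29 688] [270.8 172.5]
ring [ 0.50397916 -0.38138956] r 0.03288977253986536 649
cap@(274,172) [ 0.51092533 -0.37943126  0.096     ]
[ 0.3996 -0.302   0.003 ]
[ 0.4911 -0.2483  0.003 ]
[ 0.5186 -0.5095  0.003 ]
[ 0.6135 -0.4528  0.003 ]
```

View pics/w9c.png

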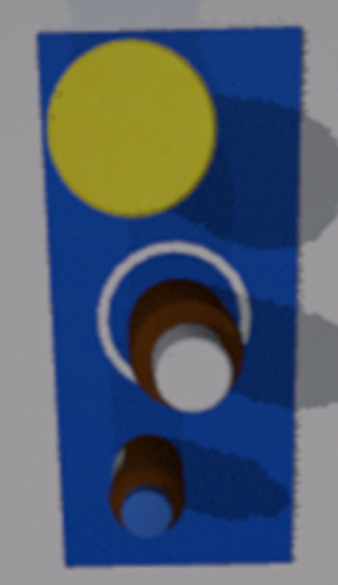

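```bash
python3 - <<'E'
from h import *
from scipy.optimize import least_squares
p=imaging.get_image("wrist"); save(p,"wrist10"); c=p["color"].astype(int)
m=((c[...,0]>95)&(abs(c[...,0]-c[...,2])<70)).astype(np.uint8)
m[:115]=0;m[190:]=0;m[:,:228]=0;m[:,310:]=0
n,l,s,ce=cv2.connectedComponentsWithStats(m)
i=[i for i in range(1,n) if s[i,1]<130][0]
ys,xs=np.nonzero(l==i); k=ys<153; xs,ys=xs[k],ys[k]
W=np.array([ray_z(p,(x,y),.003)[:2] for x,y in zip(xs,ys)])
r=least_squares(lambda v:np.linalg.norm(W-v[:2],axis=1)-v[2],[.503,-.381,.033]); print("ring",r.x, np.abs(r.fun).max(),len(W))
j=[i for i in range(1,n) if s[i,4]>400 and s[i,1]>150]
for q in j: print(s[q],ce[q])
yy,xx=np.nonzero(l==j[0]); (cx,cy),rad=cv2.minEnclosingCircle(np.c_[xx,yy].astype(np.float32)[yy>165]); print(cx,cy,rad,ray_z(p,(cx,cy),.096))
cmd([.504,-.381,.25],np.radians(29.5))
E
```

```text
ring [ 0.50249568 -0.38008083  0.03179949] 0.002309414955174928 319
[257 159  30  28 683] [270.86237189 172.18301611]
271.2270812988281 172.0829620361328 14.801470756530762 [ 0.50887379 -0.38093785  0.096     ]
t 20.60 pos [ 0.5021 -0.3865  0.2463] yaw 29.3 q [-0.77  0.07  1.57 -0.    1.51 -1.28] tilt [-0.007  0.002 -1.   ]
CMD [ 0.0044 -0.0039 -0.0037] roll -0.0037 (alt 3.138 ) q6now -1.283
```

Call:
step_arm(
  targets=[0.007, -0.002, 0.04, -0.01, 0.007, -0.002, 0.08, -0.01, 0.007, -0.002, 0.11, -0.01, 0.007, -0.002, 0.116, -0.01, 0.007, -0.002, 0.116, -0.01, 0.007, -0.002, 0.116, -0.01],
)

```text
t: 21.1
tool_pos: [0.5071, -0.3814, 0.1319]
tool_rot: [-3.033, -0.809, 0.008]
contact_force: [-0.1, 0.5, -0.3]
opening: 0.085
```

```bash
python3 - <<'E'
from h import *
p=imaging.get_image("wrist"); save(p,"wrist11")
for k,z in {"ring_mark":.003,"bottle_mid":.0495,"cup_mid":.035,"vial_mid":.034}.items():
  for r in imaging.mark_of(k,p)[:1]: print(k,np.round(r["uv"],1),round(r["score"],2),np.round(ray_z(p,r["uv"],z),4))
cmd([.507,-.381,.031],np.radians(30))
for q in ([.507,-.381,.096],[.5025,-.3801,.096]): print(proj(p,q))
E
```

```text
bottle_mid [259.2 194.8] 0.79 [ 0.5057 -0.3823  0.0495]
cup_mid [233.5  77.8] 0.7 [ 0.4511 -0.3226  0.035 ]
vial_mid [240.5 267.9] 0.73 [ 0.5253 -0.4466  0.034 ]
t 21.35 pos [ 0.5075 -0.3822  0.1331] yaw 29.9 q [-0.76  0.15  1.67 -0.    1.32 -1.28] tilt [-0.004 -0.001 -1.   ]
CMD [ 0.0005 -0.0011  0.1021] roll -0.0024 (alt 3.139 ) q6now -1.282
[261.85943794 217.26539025]
[255.75341927 212.21693697]
```

View pics/wrist11.png

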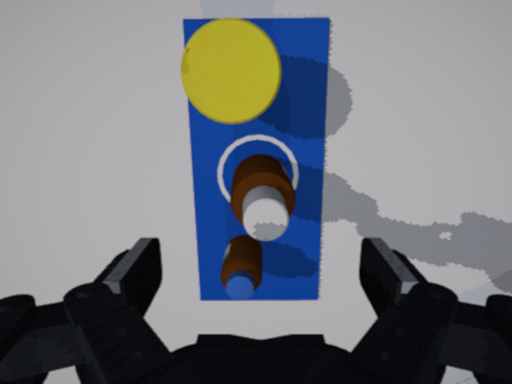

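Cap top is at (265,219), cup and vial well clear of the finger lanes. I'll descend, and stop to check before closing.

Call:
step_arm(
  targets=[0.001, -0.001, 0.03, 0, 0.001, -0.001, 0.06, 0, 0.001, -0.001, 0.085, 0, 0.001, -0.001, 0.1, 0, 0.001, -0.001, 0.102, 0, 0.001, -0.001, 0.102, 0],
)

```text
t: 21.85
tool_pos: [0.5073, -0.3807, 0.0308]
tool_rot: [-3.034, -0.809, 0.007]
contact_force: [-0.7, -0.2, 0.5]
opening: 0.085
```

```bash
python3 - <<'E'
from h import *
p=imaging.get_image("wrist"); save(p,"wrist12")
cmd([.5075,-.381,.031],np.radians(30)); print(monitor.get_obs()["contact_force"])
E
```

```text
t 21.90 pos [ 0.5081 -0.3815  0.0323] yaw 29.9 q [-0.76  0.27  1.72 -0.    1.15 -1.28] tilt [-0.003 -0.002 -1.   ]
CMD [-0.0003 -0.0008  0.0013] roll -0.0025 (alt 3.139 ) q6now -1.28
[-0.06521793 -0.20897685 -0.00164065]
```

View pics/wrist12.png

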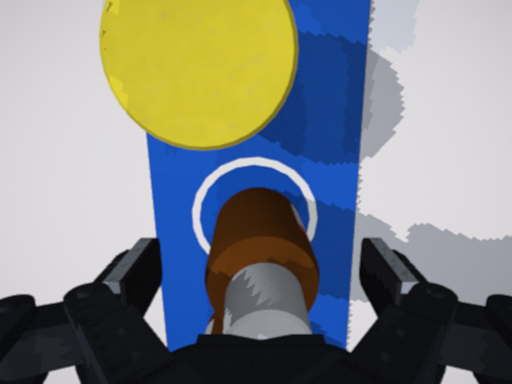

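Call:
step_arm(
  targets=[0, 0, 0, 0, 0, 0, 0, 0, 0, 0, 0, 0, 0, 0, 0, 0, 0, 0, 0, 0, 0, 0, 0, 0, 0, 0, 0, 0, 0, 0, 0, 0],
  grip=0.03,
  force=60,
)

```text
t: 22.57
tool_pos: [0.5093, -0.383, 0.0347]
tool_rot: [3.031, 0.808, -0.002]
contact_force: [0.1, -0.8, 6.6]
opening: 0.0418
```

```bash
python3 - <<'E'
from h import *
p=imaging.get_image("wrist"); save(p,"wrist13")
cmd([.5075,-.381,.031],np.radians(30)); print(monitor.get_obs()["contact_force"])
E
```

```text
t 22.62 pos [ 0.5093 -0.383   0.0347] yaw 29.9 q [-0.76  0.27  1.72 -0.    1.15 -1.28] tilt [ 0.    -0.005 -1.   ]
CMD [-0.0006 -0.0027  0.0037] roll -0.0023 (alt 3.139 ) q6now -1.28
[-1.10514866 -1.52144934  6.05915079]
```

View pics/wrist13.png

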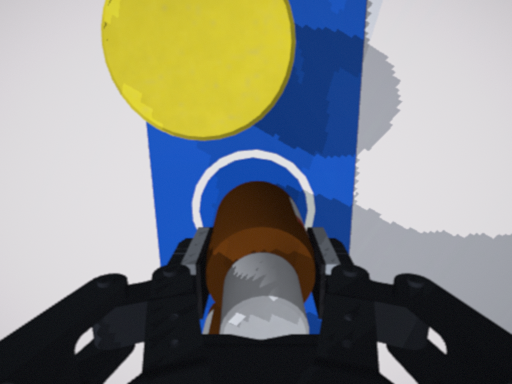

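Call:
step_arm(
  targets=[0, 0, -0.01, 0, 0, 0, -0.02, 0, 0, 0, -0.03, 0, 0, 0, -0.03, 0, 0, 0, -0.03, 0],
)

```text
t: 23.03
tool_pos: [0.5099, -0.3833, 0.066]
tool_rot: [3.029, 0.808, -0.0]
contact_force: [0.0, 0.5, -1.5]
opening: 0.0417
```

```bash
python3 - <<'E'
from h import *
p=imaging.get_image("wrist"); save(p,"wrist14"); q=imaging.get_image("scene"); save(q,"scene2")
for n in("scene","top"):
  q=imaging.get_image(n)
  for r in imaging.mark_of("bottle_mid",q)[:1]: print(r, ray_z(q,r["uv"],.08))
cmd([.5075,-.381,.031],np.radians(30)); o=monitor.get_obs(); print(o["contact_force"],o["wrist_torque"],o["opening"])
b=cv2.imread("pics/scene2.png")[190:350,220:400]; cv2.imwrite("pics/scene2c.png",cv2.resize(b,None,fx=3.5,fy=3.5,interpolation=cv2.INTER_CUBIC))
E
```

```text
{'uv': [303.7, 273.3], 'score': 0.72} [ 0.50832834 -0.38245771  0.08      ]
{'uv': [367.7, 216.6], 'score': 0.45} [ 0.51234866 -0.38146726  0.08      ]
t 23.33 pos [ 0.5089 -0.3825  0.0639] yaw 29.9 q [-0.76  0.23  1.71 -0.    1.2  -1.28] tilt [-0.001 -0.004 -1.   ]
CMD [-0.0004 -0.0021  0.0329] roll -0.0024 (alt 3.139 ) q6now -1.28
[-0.39177459  0.23560853 -1.10000588] [0.00949863 0.02224678 0.04500375] 0.04194020214045716
```

View pics/wrist14.png

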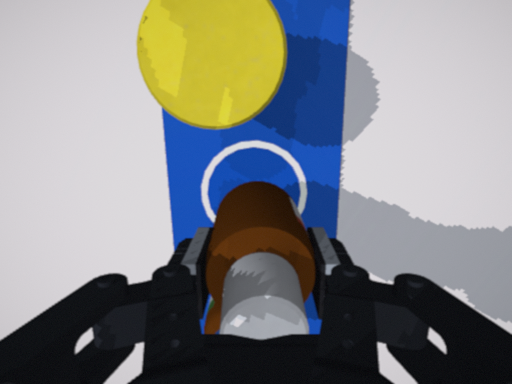

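View pics/scene2c.png

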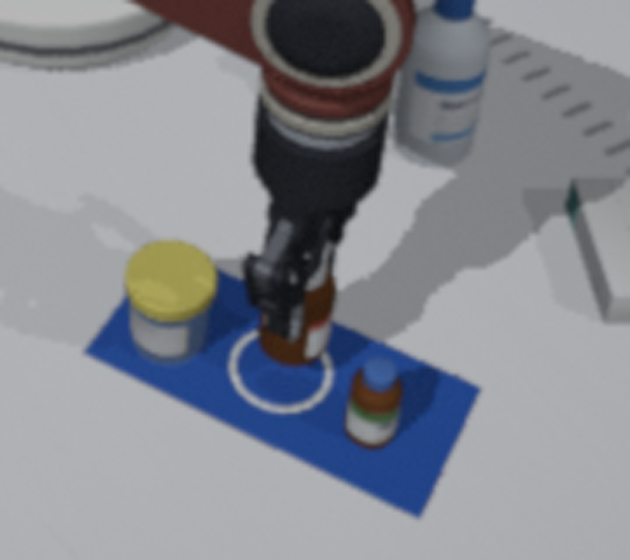

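The bottle hangs upright, base clear of the ring; cup and vial haven't moved. I'll carry it to the pad.

```bash
python3 - <<'E'
from h import *
cmd([.564,.052,.17],np.radians(30))
E
```

```text
t 23.33 pos [ 0.5089 -0.3825  0.0639] yaw 29.9 q [-0.76  0.23  1.71 -0.    1.2  -1.28] tilt [-0.001 -0.004 -1.   ]
CMD [ 0.2638 -0.349  -0.1079] roll -0.0024 (alt 3.139 ) q6now -1.28
```

Call:
step_arm(
  targets=[0.0, 0.0, -0.03, 0, 0.0, 0.0, -0.06, 0, 0.01, -0.01, -0.09, 0, 0.025, -0.03, -0.11, 0, 0.045, -0.06, -0.12, 0, 0.066, -0.087, -0.12, 0, 0.09, -0.118, -0.12, 0, 0.112, -0.148, -0.12, 0, 0.134, -0.178, -0.12, 0, 0.156, -0.208, -0.12, 0, 0.178, -0.237, -0.12, 0, 0.2, -0.266, -0.12, 0],
)

```text
t: 24.33
tool_pos: [0.5497, -0.0499, 0.1822]
tool_rot: [3.032, 0.808, -0.003]
contact_force: [0.6, -0.0, -1.3]
opening: 0.0416
```

```bash
python3 - <<'E'
from h import *
cmd([.564,.052,.165],np.radians(30))
E
```

```text
t 24.33 pos [ 0.5497 -0.0499  0.1822] yaw 29.9 q [-0.22 -0.09  1.83 -0.    1.39 -0.74] tilt [-0.001 -0.004 -1.   ]
CMD [ 0.0632 -0.0813  0.0168] roll -0.0025 (alt 3.139 ) q6now -0.744
```

Call:
step_arm(
  targets=[0.022, -0.028, 0.0, 0, 0.042, -0.054, 0.0, 0, 0.057, -0.073, 0.005, 0, 0.063, -0.081, 0.012, 0, 0.063, -0.081, 0.017, 0, 0.063, -0.081, 0.017, 0, 0.063, -0.081, 0.017, 0],
)

```text
t: 24.92
tool_pos: [0.5634, 0.0505, 0.1638]
tool_rot: [3.032, 0.807, -0.007]
contact_force: [-0.1, 0.4, -0.3]
opening: 0.0418
```

```bash
python3 - <<'E'
from h import *
p=imaging.get_image("wrist"); save(p,"wrist15")
q=imaging.get_image("scene"); save(q,"scene3")
o=monitor.get_obs();cmd([.564,.052,.165],np.radians(30)); print(o["contact_force"])
b=cv2.imread("pics/scene3.png")[60:230,140:330]; cv2.imwrite("pics/scene3c.png",cv2.resize(b,None,fx=3.3,fy=3.3,interpolation=cv2.INTER_CUBIC))
for r in imaging.mark_of("bottle_mid",q)[:1]: print(r, ray_z(q,r["uv"],o["tool_pos"][2]+.015))
E
```

```text
t 25.02 pos [0.564  0.0503 0.1648] yaw 29.8 q [-0.04 -0.04  1.81 -0.    1.36 -0.56] tilt [-0.001 -0.004 -1.   ]
CMD [ 0.0008 -0.0015 -0.0002] roll -0.0043 (alt 3.137 ) q6now -0.559
[-0.29174538 -0.80471866 -0.75734651]
{'uv': [236.6, 136.5], 'score': 0.67} [0.56526264 0.04720911 0.17984596]
```

View pics/wrist15.png

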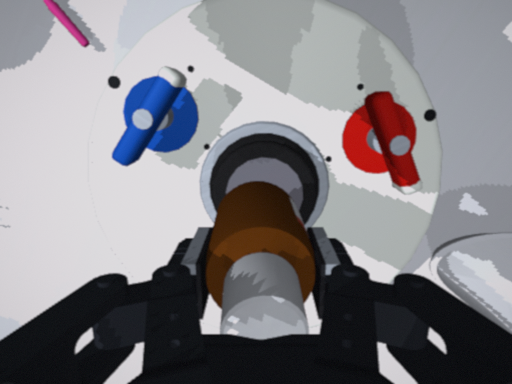

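View pics/scene3c.png

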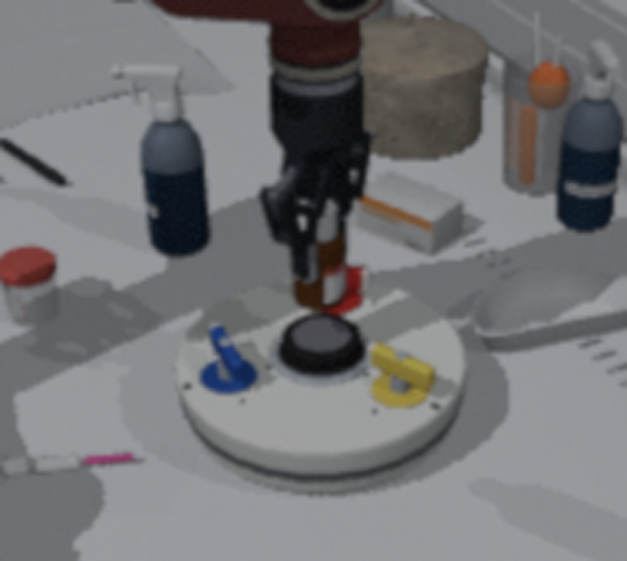

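Call:
step_arm(
  targets=[0.001, -0.001, 0.015, 0, 0.001, -0.001, 0.03, 0, 0.001, -0.001, 0.036, 0, 0.001, -0.001, 0.038, 0, 0.001, -0.001, 0.038, 0],
)

```text
t: 25.48
tool_pos: [0.5643, 0.0511, 0.1268]
tool_rot: [3.033, 0.804, -0.004]
contact_force: [0.5, 0.3, -0.5]
opening: 0.0417
```

Call:
step_arm(
  targets=[0, 0, 0.004, 0, 0, 0, 0.008, 0, 0, 0, 0.008, 0, 0, 0, 0.008, 0],
)

```text
t: 25.82
tool_pos: [0.5654, 0.0508, 0.1202]
tool_rot: [3.032, 0.804, -0.0]
contact_force: [1.0, -0.2, 3.4]
opening: 0.0417
```

Call:
step_arm(
  targets=[0, 0, 0.004, 0, 0, 0, 0.008, 0, 0, 0, 0.008, 0, 0, 0, 0.008, 0],
)

```text
t: 26.15
tool_pos: [0.5658, 0.0506, 0.1136]
tool_rot: [3.031, 0.804, 0.0]
contact_force: [-2.8, -0.4, 8.5]
opening: 0.0417
```

Call:
step_arm(
  targets=[0, 0, 0.003, 0, 0, 0, 0.006, 0, 0, 0, 0.006, 0],
)

```text
t: 26.4
tool_pos: [0.5663, 0.0503, 0.1133]
tool_rot: [3.03, 0.804, -0.002]
contact_force: [-14.3, -0.7, 28.8]
opening: 0.0421
```

The pad is on its stop: z stalled at 0.1133 and force is 29 N. I'll hold there with a lighter push.

Call:
step_arm(
  targets=[-0.001, -0.001, 0.003, 0, -0.001, -0.001, 0.003, 0, -0.001, -0.001, 0.003, 0, -0.001, -0.001, 0.003, 0, -0.001, -0.001, 0.003, 0, -0.001, -0.001, 0.003, 0],
)

```text
t: 26.9
tool_pos: [0.5659, 0.0505, 0.1135]
tool_rot: [3.029, 0.804, 0.0]
contact_force: [-5.1, -1.2, 14.5]
opening: 0.0417
```

```bash
python3 - <<'E'
from h import *
p=imaging.get_image("wrist"); save(p,"wrist16")
q=imaging.get_image("scene"); save(q,"scene4")
o=monitor.get_obs();cmd([.564,.052,.165],np.radians(30)); print(o["contact_force"],o["wrist_torque"],o["opening"])
b=cv2.imread("pics/scene4.png")[60:230,140:330]; cv2.imwrite("pics/scene4c.png",cv2.resize(b,None,fx=3.3,fy=3.3,interpolation=cv2.INTER_CUBIC))
E
```

```text
t 27.00 pos [0.5659 0.0505 0.1135] yaw 29.7 q [-0.04  0.02  1.85 -0.01  1.27 -0.56] tilt [ 0.002 -0.007 -1.   ]
CMD [-0.001  -0.0019 -0.0515] roll -0.0044 (alt 3.137 ) q6now -0.555
[-4.07635741 -0.81485012 15.03006075] [-0.22011602  1.23330148  0.00690204] 0.0416542757406118
```

View pics/scene4c.png

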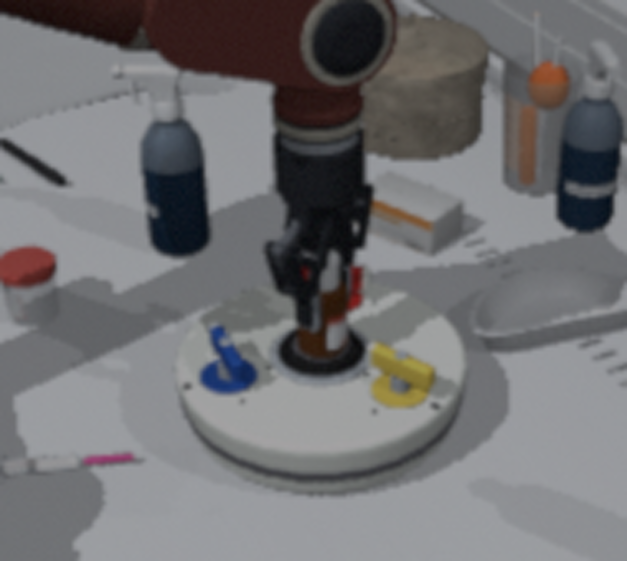

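View pics/wrist16.png

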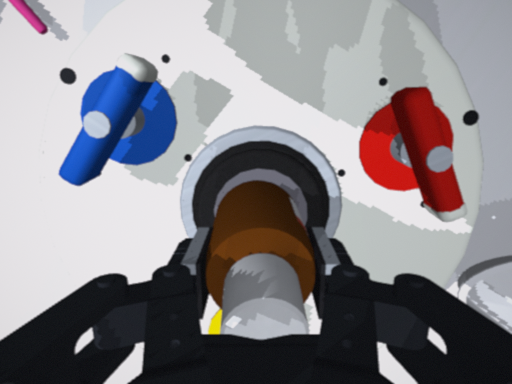

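Call:
step_arm(
  targets=[0, 0, 0.003, 0, 0, 0, 0.003, 0, 0, 0, 0.003, 0, 0, 0, 0, 0, 0, 0, -0.01, 0, -0.001, -0.002, -0.03, 0, -0.001, -0.002, -0.05, 0, -0.001, -0.002, -0.07, 0, -0.001, -0.002, -0.08, 0],
)

```text
t: 27.75
tool_pos: [0.5646, 0.0525, 0.1957]
tool_rot: [3.029, 0.805, 0.005]
contact_force: [0.4, 0.7, -0.5]
opening: 0.0416
```

```bash
python3 - <<'E'
from h import *
p=imaging.get_image("wrist"); save(p,"wrist17")
o=monitor.get_obs();print(o["contact_force"],o["wrist_torque"],o["opening"])
cmd([.503,-.382,.19],np.radians(30)); 
E
```

```text
[0.89196353 0.5496566  0.24150977] [-0.02871353 -0.08143581  0.05657502] 0.041832579505978164
t 27.80 pos [0.5655 0.0525 0.1972] yaw 29.8 q [-0.04 -0.06  1.79 -0.01  1.41 -0.55] tilt [ 0.008 -0.007 -1.   ]
CMD [-0.2699  0.3461  0.0099] roll -0.0042 (alt 3.137 ) q6now -0.553
```

View pics/wrist17.png

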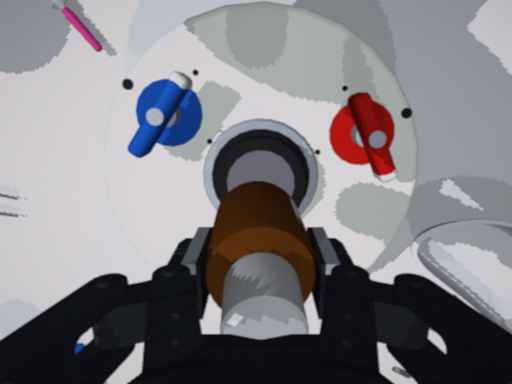

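The bottle sits unchanged in the grip and the pad has risen again. Back to the mat.

Call:
step_arm(
  targets=[-0.01, 0.013, 0.0, 0, -0.025, 0.032, 0.0, 0, -0.045, 0.058, 0.0, 0, -0.068, 0.087, 0.0, 0, -0.09, 0.116, 0.0, 0, -0.112, 0.144, 0.0, 0, -0.134, 0.172, 0.0, 0, -0.156, 0.2, 0.0, 0, -0.178, 0.228, 0.0, 0, -0.2, 0.256, 0.0, 0, -0.22, 0.282, 0.0, 0, -0.238, 0.305, 0.0, 0],
)

```text
t: 28.8
tool_pos: [0.509, -0.3321, 0.1976]
tool_rot: [3.03, 0.803, 0.006]
contact_force: [0.5, -0.1, -1.1]
opening: 0.0418
```

```bash
python3 - <<'E'
from h import *
cmd([.503,-.382,.11],np.radians(30)); 
E
```

```text
t 28.80 pos [ 0.509  -0.3321  0.1976] yaw 29.7 q [-0.7   0.03  1.69 -0.    1.41 -1.22] tilt [ 0.006 -0.006 -1.   ]
CMD [-0.0302  0.0397  0.0879] roll -0.0053 (alt 3.136 ) q6now -1.218
```

Call:
step_arm(
  targets=[-0.012, 0.016, 0.0, 0, -0.022, 0.03, 0.01, 0, -0.03, 0.04, 0.03, 0, -0.03, 0.04, 0.055, 0, -0.03, 0.04, 0.078, 0, -0.03, 0.04, 0.088, 0, -0.03, 0.04, 0.088, 0, -0.03, 0.04, 0.088, 0],
)

```text
t: 29.47
tool_pos: [0.5029, -0.3816, 0.1089]
tool_rot: [3.032, 0.804, 0.005]
contact_force: [0.5, -0.5, -1.0]
opening: 0.0419
```

```bash
python3 - <<'E'
from h import *
from scipy.optimize import least_squares
p=imaging.get_image("wrist"); save(p,"wrist18")
o=monitor.get_obs()
cmd([.503,-.382,.11],np.radians(30))
for v in ([.5022,-.3803],):
    im=cv2.imread("pics/wrist18.png")
    for a in np.linspace(0,2*np.pi,60):
        u=proj(p,[v[0]+.034*np.cos(a),v[1]+.034*np.sin(a),.003]); cv2.circle(im,tuple(int(round(x)) for x in u),1,(0,0,255),-1)
    # bottle base circle predicted
    b=o["tool_pos"]+np.array([-.001,.0017,-.0317])
    for a in np.linspace(0,2*np.pi,60):
        u=proj(p,b+.0225*np.array([np.cos(a),np.sin(a),0])); cv2.circle(im,tuple(int(round(x)) for x in u),1,(0,255,0),-1)
    cv2.imwrite("pics/wrist18b.png",cv2.resize(im,(800,600)))
E
```

```text
t 29.52 pos [ 0.5037 -0.3823  0.1106] yaw 29.7 q [-0.77  0.16  1.7  -0.    1.27 -1.29] tilt [ 0.006 -0.006 -1.   ]
CMD [-0.0005 -0.0006  0.0006] roll -0.0049 (alt 3.137 ) q6now -1.285
```

View pics/wrist18b.png

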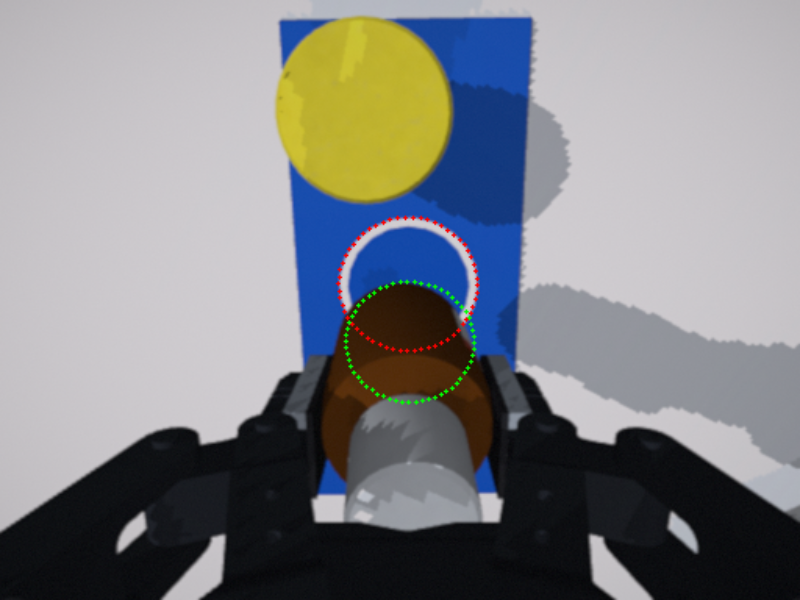

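The ring model (red) overlays the printed ring, and the predicted bottle base (green) matches the visible base edge. I'll lower it.

Call:
step_arm(
  targets=[-0.0005, -0.0005, 0.02, 0, -0.0005, -0.0005, 0.04, 0, -0.0005, -0.0005, 0.055, 0, -0.0005, -0.0005, 0.065, 0, -0.0005, -0.0005, 0.07, 0, -0.0005, -0.0005, 0.072, 0, -0.0005, -0.0005, 0.072, 0, -0.0005, -0.0005, 0.072, 0],
)

```text
t: 30.18
tool_pos: [0.5041, -0.3831, 0.0396]
tool_rot: [3.028, 0.803, 0.009]
contact_force: [1.1, 0.1, -0.2]
opening: 0.042
```

```bash
python3 - <<'E'
from h import *
o=monitor.get_obs(); print(o["contact_force"])
cmd([.503,-.382,.0347],np.radians(30))
E
```

```text
[ 1.14207852  0.095324   -0.17160898]
t 30.18 pos [ 0.5041 -0.3831  0.0396] yaw 29.7 q [-0.77  0.25  1.73 -0.    1.15 -1.29] tilt [ 0.008 -0.007 -1.   ]
CMD [-0.0005 -0.0015  0.0049] roll -0.0049 (alt 3.137 ) q6now -1.286
```

Call:
step_arm(
  targets=[-0.0005, -0.001, 0.003, 0, -0.0005, -0.001, 0.005, 0, -0.0005, -0.001, 0.005, 0],
)

```text
t: 30.43
tool_pos: [0.5035, -0.3828, 0.035]
tool_rot: [3.027, 0.803, 0.01]
contact_force: [0.1, -0.1, -0.7]
opening: 0.0416
```

Call:
step_arm(
  targets=[0, 0, 0.001, 0, 0, 0, 0.002, 0, 0, 0, 0.002, 0],
)

```text
t: 30.68
tool_pos: [0.5039, -0.3833, 0.0348]
tool_rot: [3.026, 0.803, 0.01]
contact_force: [-1.6, 0.9, 6.4]
opening: 0.0417
```

Seated with 6 N. I'll open the fingers.

Call:
step_arm(
  targets=[0, 0, 0, 0, 0, 0, 0, 0, 0, 0, 0, 0, 0, 0, 0, 0, 0, 0, 0, 0, 0, 0, 0, 0, 0, 0, 0, 0, 0, 0, 0, 0],
  grip=0.08,
)

```text
t: 31.35
tool_pos: [0.5038, -0.3833, 0.0346]
tool_rot: [3.026, 0.803, 0.009]
contact_force: [-0.2, -0.3, -0.0]
opening: 0.0802
```

```bash
python3 - <<'E'
from h import *
p=imaging.get_image("wrist"); save(p,"wrist19")
o=monitor.get_obs(); print(o["contact_force"],o["opening"],o["tool_pos"])
E
```

```text
[-0.44068005  0.20691201  0.22359114] 0.08014957534190302 [ 0.50382996 -0.38326758  0.03466484]
```

View pics/wrist19.png

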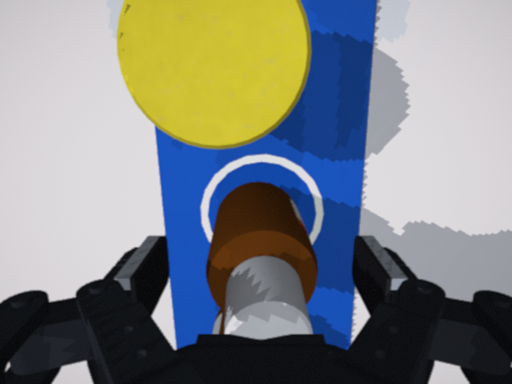

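Released and standing, with the fingers clear. I'll retreat straight up and check.

Call:
step_arm(
  targets=[0, 0, -0.02, 0, 0, 0, -0.05, 0, 0, 0, -0.08, 0, 0, 0, -0.11, 0, 0, 0, -0.15, 0, 0, 0, -0.18, 0, 0, 0, -0.21, 0, 0, 0, -0.22, 0, 0, 0, -0.22, 0],
)

```text
t: 32.15
tool_pos: [0.5033, -0.3826, 0.2591]
tool_rot: [3.02, 0.801, 0.015]
contact_force: [-0.6, 0.2, -0.1]
opening: 0.0798
```

```bash
python3 - <<'E'
from h import *
p=imaging.get_image("wrist"); save(p,"wrist20")
for k,z in {"ring_mark":.003,"bottle_mid":.0495,"cup_mid":.035,"vial_mid":.034}.items():
  for r in imaging.mark_of(k,p)[:1]: print(k,np.round(r["uv"],1),round(r["score"],2),np.round(ray_z(p,r["uv"],z),4))
q=imaging.get_image("scene"); save(q,"scene5"); 
for r in imaging.mark_of("saline_mid",q)[:1]: print(r,ray_z(q,r["uv"],.077))
a=cv2.imread("pics/wrist20.png")[30:330,130:400]; b=cv2.imread("pics/scene5.png")[60:360,120:400]
cv2.imwrite("pics/chk.png",cv2.resize(np.hstack([a,b]),None,fx=1.45,fy=1.45,interpolation=cv2.INTER_CUBIC))
E
```

```text
ring_mark [262.7 148. ] 0.8 [ 0.506  -0.3796  0.003 ]
bottle_mid [259.6 157.5] 0.57 [ 0.5037 -0.3835  0.0495]
cup_mid [243.6  82. ] 0.64 [ 0.451  -0.3247  0.035 ]
vial_mid [248.7 211.1] 0.77 [ 0.5258 -0.4477  0.034 ]
{'uv': [260.4, 170.4], 'score': 0.59} [ 0.61478057 -0.00428925  0.077     ]
```

View pics/chk.png

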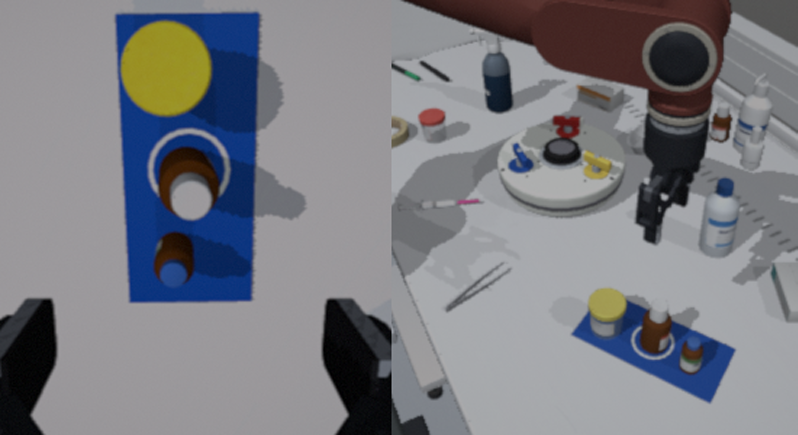

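The bottle stands upright, centred in the ring. The cup, vial and saline are where they were, and the knobs are as set. Handing in.

```bash
python3 -c "
from h import *
print(ticket.finish_job())"
```

```text
the job is handed in; nothing more can be done
None
```

The mixer job is done and handed in at about 32 s of the 72 s allowed. No verdict was reported.

- **Knobs:** I turned red clockwise a quarter turn, yellow two quarters and blue one quarter, in that order. After each turn the wrist picture showed the white end at the correct dot.
- **Bottle press:** I pressed the amber bottle upright onto the pad until the pad stopped, with a peak of about 29 N, then about 15 N. I held it fully down for roughly 1.2 s. There was no direct reading of how far the pad went. I judged it from the motion stalling after about 10 mm, the rise in force and the pictures.
- **Bottle return:** The bottle stands upright in the ring, about 2–4 mm off centre by the network's estimates and visually centred. The gripper is open and well clear of everything.
- **Cup and vial:** Their last measured positions were within about 2 mm of those before the grasp.
- **Failed check:** The last network search for the saline bottle reported a spot at the yellow knob instead. The scene picture shows the saline still upright in its place, and the arm never came near it.
- **Grip reading:** The gripper read about 42 mm on the 45 mm bottle. The bottle did not visibly shift or tilt in the grip.

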